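# Check a bath lid with a thermometer wand, then hold the lid open

### The job

Before anyone opens the bath, take the infrared thermometer wand out of its holder and hold it upright and steady, lens down, about 4 cm above the round black spot in the middle of the shut lid for two seconds, without touching the lid with it; then stand it back in its holder, fully down, and let go of it. Then raise the bath's lid by its pull rod to 50 degrees from shut and finish while still holding it there with the gripper, because it falls shut by itself and nothing else may prop it. Leave the other things on the bench where they are.

Things in the scene. Friction and masses are not known exactly. Their poses are not given: they have to be found in the camera images.
- wand_grip (a point): Infrared thermometer wand: a loose upright round white plastic cylinder, 26 mm in diameter and 120 mm long, about 90 g, with a black collar round its lower (lens) end and a little dark display on its side. It stands lens down in its holder. This point, the place to grip, is on its axis, 90 mm above the lens end, 30 mm below the top. z up along the wand.
- wand_lens (a point): Centre of the wand's flat lower end face (the lens), on its axis, 90 mm below wand_grip. z points up along the wand; it looks along -z.
- wand: The same wand; origin at the lens end, z up along it.
- holder: The wand's holder: a fixed grey plastic block 70 x 70 mm and 50 mm high, with one round pocket 34 mm in diameter and 42 mm deep in the middle of its top, lightly chamfered. It may stand to the left or to the right of the bath. Origin at the centre of its underside, on the bench; z up.
- holder_floor (a point): Centre of the floor of the holder's pocket, 8 mm above the bench; the lens end rests here. z up.
- bath: The bath: a fixed cream box 190 mm deep (x) by 240 mm wide (y) by 100 mm high with a steel lid. Origin at the centre of its underside, on the bench; its own x axis points from the front (pull rod side, nearer the robot) to the rear (hinge side), y to the left along the hinge, z up.
- bath_hinge (a point): Middle of the lid's hinge line: on the bath's top rear edge, 100 mm above the bench and 95 mm behind the bath's centre. Axes as the bath's; the hinge line runs along y.
- lid (a joint): The lid's opening angle in rad: 0 shut and level, growing as the front edge rises (50 degrees = 0.873); stop at 1.6. The lid is a steel plate 190 x 240 x 12 mm, about 0.6 kg, with a free hinge: let go, it falls shut. Some 2 to 4 N upward at the pull rod raises it.
- lid_handle (a point): Centre of the pull rod: round steel, 12 mm thick, 130 mm long, parallel to the hinge, on two arms 10 mm wide at 60 mm either side of its middle. Free gap of 42 mm between rod and bath front for a finger from above. 238 mm ahead of the hinge, 6 mm above it when shut. It can turn between fingers that stay pointing down. Axes move with the lid: x to the hinge, y along the rod, z out of the lid's top.
- lid_spot (a point): Centre of the round matt black spot, 30 mm in diameter and 1 mm thick, in the middle of the lid's top, 113 mm above the bench when shut. z out of the lid's top.
- rack: Bystander, to be left alone: an aluminium test-tube rack with capped amber tubes, 142 x 90 mm, 105 mm high; beside the bath, on the side away from the holder. Origin at the centre of its underside.
- jar: Bystander, to be left alone: a brown glass jar, 56 mm across, 75 mm high. Origin at the centre of its underside.
- beaker: Bystander, to be left alone: a glass beaker, 70 mm across, 90 mm high. Origin at the centre of its underside.
- flask: Bystander, to be left alone: a white plastic bottle, 60 mm across, 150 mm high. Origin at the centre of its underside.
- timer: Bystander, to be left alone: a grey desk timer, 60 x 75 x 22 mm. Origin at the centre of its underside.
- dish: Bystander, to be left alone: a white ceramic dish, 80 mm across, 16 mm high. Origin at the centre of its underside.
- vial: Bystander, to be left alone: a small glass vial with a white cap, 36 mm across, 60 mm high. Origin at the centre of its underside.
Things that resemble listed ones, but are neither listed nor needed, are in the scene too. Leave any blue or yellow look-alike of the holder alone.

How it is judged:
On the way, in this order (a step that is already met when the one before it is completed fails the run):
1. the wand is held in the gripper, steady and within 11 degrees of upright, its lens 20 to 60 mm above the spot on the shut lid and within 15 mm of it sideways, for 1.5 s (horizontal distance between wand_lens and lid_spot below 0.015 m and z of wand_lens in the frame of lid_spot between 0.02 and 0.06 m and angle between wand_lens's own z axis and vertical below 0.2 rad and linear speed of wand below 0.03 m/s and contact force between wand and the fingers above 0.5 N and value of joint lid below 0.03 rad), for 1.5 s.
2. the wand stands fully down in its holder, let go, the lid still shut (horizontal distance between wand_lens and holder_floor below 0.008 m and z of wand_lens in the frame of holder_floor below 0.006 m and angle between wand_lens's own z axis and vertical below 0.2 rad and contact force between wand and the fingers below 0.05 N and value of joint lid below 0.03 rad), for 0.2 s.
At the end, for the whole second after the job is handed in: Lid still at 50 +-5 degrees, carried by the fingers (over 0.5 N, gripper within 80 mm of the rod's middle) and nothing else; wand let go in its holder, lens end within 8 mm of the pocket's centre and 6 mm of its floor, within 11 degrees of upright (value of joint lid between 0.785 and 0.96 rad and velocity of joint lid between -0.05 and 0.05 rad/s and contact force between lid and the fingers above 0.5 N and distance between the grasp point and lid_handle below 0.08 m and horizontal distance between wand_lens and holder_floor below 0.008 m and z of wand_lens in the frame of holder_floor below 0.006 m and angle between wand_lens's own z axis and vertical below 0.2 rad and contact force between wand and the fingers below 0.05 N and contact force between lid and rack below 0.05 N and contact force between lid and jar below 0.05 N and contact force between lid and beaker below 0.05 N and contact force between lid and flask below 0.05 N and contact force between lid and timer below 0.05 N and contact force between lid and dish below 0.05 N and contact force between lid and vial below 0.05 N and contact force between lid and wand below 0.05 N); the arm keeps its last pose, push and grip.
It fails at once if the wand touches the lid (over 0.5 N) (contact force between wand and lid above 0.5 N).
It fails at once if another thing on the bench is moved by more than 30 mm (distance of any of rack, jar, beaker, flask, timer, dish, vial from where it was at the start of the episode above 0.03 m).
It also fails if it takes over 69 s, if anything falls off the work surface, if the arm or the gripper's body presses on something with over 40 N, if the wrist force passes 120 N, or if a joint passes its speed limit or range.

### The arm

A 7-joint arm with a two-finger parallel gripper is mounted at the origin on the work surface. World frame = base frame: x ahead of the robot, y to its left, z up, the work surface at z = 0. Lengths are in m, angles in rad, forces in N, time in s.
With the tool pointing down it reaches from about 0.35 to 0.9 m from the base axis. Payload 7.2 kg.
Tool frame: the origin (TCP) lies between the finger pads; the fingertips stand 17 mm ahead of it and the grasp point (between the pads) lies 2 mm behind it; z points along the fingers, y is the direction in which the jaws open and shut (so a half turn about z gives the same grasp; the last joint's range is limited). The gripper opens to 85 mm and grips with 20 to 120 N. Pads are 22 mm wide; open, the fingers measure 114 mm over their backs; the gripper's body (76 mm by 85 mm) begins 54 mm behind the grasp point. The pads swing forward as they close: fully open they stand 13 mm farther back than shut.
Start: joints at [-1.408, 0.411, -0.013, 1.596, 0.006, 1.134, -0.082], TCP at [0.143, 0.608, 0.248] pointing down, gripper open.
Joint ranges: [-2.95, 2.95], [-0.29, 1.99], [-1.47, 1.44], [0.14, 2.54], [-1.03, 4.17], [0.13, 1.85], [-2.86, 2.86]. Speed limits (rad/s): [2.39, 2.39, 3.01, 3.01, 3.14, 3.14, 3.14].

### API

Orientations are given as a rotation vector (axis times angle).
In Python, from cell import * gives the robot as it stands.
- The arm moves only by the tool carry_out, never from a script. Its argument "deltas" is a list of rows, each a list of 3 entries, a list of its own where there are three numbers: the shift along the tool's x, y, z in m, then the turn, a rotation vector about the tool's x, y, z in rad, then the opening in per cent of the stroke, from 0 (shut) to 100 (fully open). A call has exactly 10 rows; each row shifts and turns the commanded pose from where the row before left it, along the tool's axes as they then stand; what a row does not reach is not made up. A row lasts 1/10 s, in which the tool goes at most 50 mm and 8.59 degrees, less where a joint would pass 70% of its speed; a pose out of reach is approached as far as the arm can. A call is refused whole if a number of a shift passes 0.05 or a number of a turn 0.15, either way. A call with a gripper value outside its range is refused whole. The fingers move at their own pace and stop on an object; "newtons" is the grip in N (left out, the last holds). Time passes only in rows, so rows that do not move let the fingers close, or fill a call up. It gives the time, the measured TCP pose, the force and the opening at its end, in the units of the state.
- sense(): the state, without advancing time (a new reading comes with each control period).
- grab_frame(name): name is "scene" or "top"; returns a dict with "color" (420x560x3 uint8, blue, green, red), "intrinsics" (3x3 intrinsics, pixels), "R" (3x3) and "t" (3): a world point X has camera coordinates R X + t. Camera axes: x right, y down, z forward; pixel columns grow to the right and rows downward; lengths in m; the calibration is good to about 2 mm. A picture is of the moment at which its call begins. There is no depth.
- close_job(): hands the job in, once; it reports no verdict.
The state is a dict: "t": time; "joint_pos": joint angles; "qd": joint speeds; "tau": joint torques, N m; "tool_pos": TCP position; "ee_rot": TCP orientation; "force": force on the tool from outside, world axes, zero at the start; "wrist_torque": the same for the moment, N m; "grip_width": finger opening in m.
Only numpy, scipy, OpenCV 4.12 (cv2) and the standard library are available. Lean on these libraries where they do the work, as an engineer would, in place of code of your own. Each camera call takes 0.05 s, during which the arm holds its last target.

## Working session

There is one attempt and no reset: what is moved stays moved. The work goes in short steps, Python scripts to look and compute and a tool call to move; the robot and the scene stay as the last step left them, time stands still between calls to the robot, and variables do not carry over. Pictures are saved under pics/ and viewed, and the job is handed in when it is done.

Besides the shell and the picture viewer there is one more tool, called after "Emit:" as name([rows], argument=value, ...), one row to a line, values as JSON. carry_out: Moves the arm, as the interface text tells. Its arguments: {"type":"object","properties":{"deltas":{"type":"array"},"newtons":{"type":"number"}},"required":["deltas"]}

```bash
mkdir -p pics; ls
python3 - <<'E'
from cell import *
import cv2
for n in ("scene","top"):
    f=grab_frame(n); cv2.imwrite(f"pics/{n}0.png",f["color"]); print(n,f["intrinsics"],f["R"],f["t"])
print(sense())
E
```

```text
pics
scene [[453.11985672   0.         281.91368301]
 [  0.         453.11985672 207.61357225]
 [  0.           0.           1.        ]] [[-0.31193879  0.94995787 -0.01655996]
 [ 0.51408963  0.15410319 -0.84377963]
 [-0.79900316 -0.2717209  -0.53643425]] [ 0.23415668 -0.17439743  1.52109914]
top [[530.39848917   0.         286.34400825]
 [  0.         530.39848917 201.68718923]
 [  0.           0.           1.        ]] [[-0.01013405 -0.99991763 -0.00787643]
 [-0.98504399  0.01133761 -0.17192962]
 [ 0.17200476  0.00601629 -0.98507775]] [-0.06797027  0.51821195  1.56292345]
{'t': 0.1, 'joint_pos': array([-1.40813518,  0.41183972, -0.01275534,  1.59694699,  0.00563092,
        1.13429383, -0.08216206]), 'qd': array([-0.00148171, -0.00144645, -0.00227138, -0.00192776, -0.00078554,
        0.00075847,  0.00043367]), 'tau': array([ 2.69692056e-03, -6.01828122e+01,  6.84266500e-01, -3.00090373e+01,
        1.39844537e-02,  6.21683357e-03, -1.72642615e-05]), 'tool_pos': array([0.14293425, 0.60801111, 0.24753004]), 'ee_rot': array([-3.61645441e-01, -3.12065204e+00,  2.27908706e-03]), 'force': array([ 0.27911319, -0.33194689, -0.71867338]), 'wrist_torque': array([-0.00938505, -0.00671084,  0.01535449]), 'grip_width': 0.08529005516248533}
```

View pics/scene0.png

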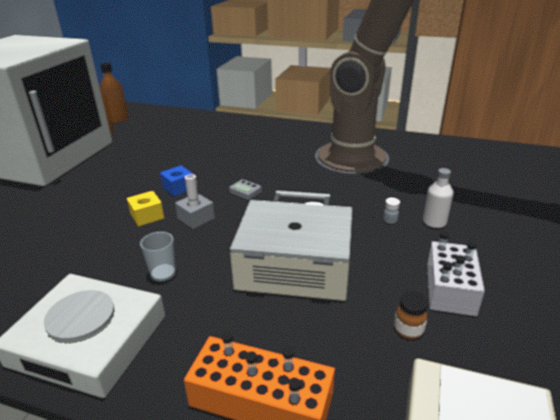

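View pics/top0.png

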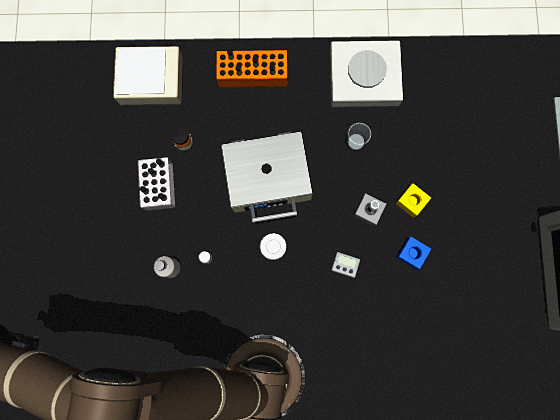

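The scene view shows the bath at about (295,245), with its spot at (295,226) and the rod at (302,195). The wand stands in the grey holder at (195,205), with yellow and blue look-alikes beside it. The top view shows the spot at (266,169), the rod at about (273,213), and the holder at (371,208) with the wand top near (375,203). The dish is in front of the rod and the timer is near the holder.

Run:
```python
import cv2
a=cv2.imread("pics/top0.png");b=cv2.imread("pics/scene0.png")
cv2.imwrite("pics/c1.png",cv2.resize(a[120:270,210:410],None,fx=4,fy=4,interpolation=cv2.INTER_CUBIC))
cv2.imwrite("pics/c2.png",cv2.resize(b[160:300,165:365],None,fx=4,fy=4,interpolation=cv2.INTER_CUBIC))
```

```text
(no output)
```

View pics/c1.png

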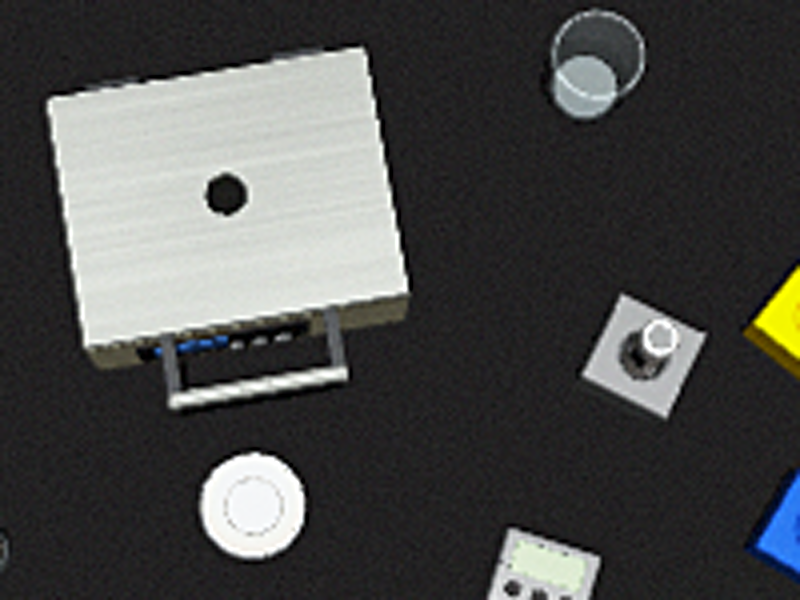

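View pics/c2.png

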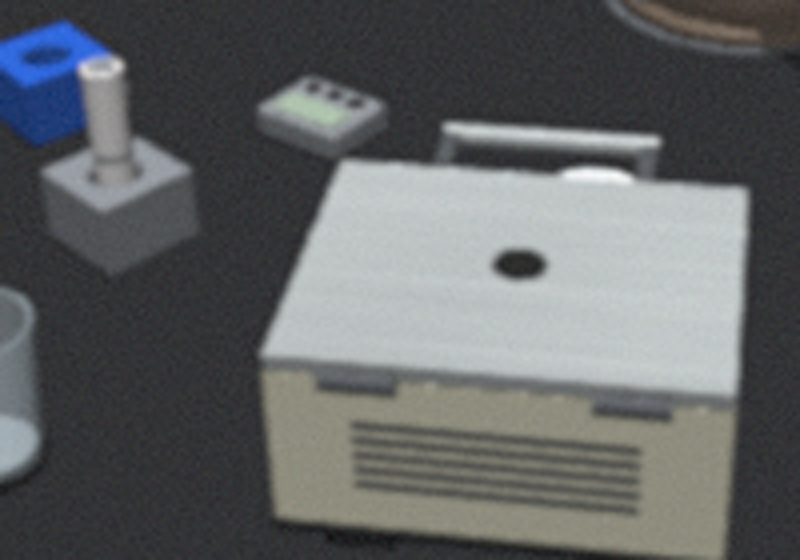

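```bash
cat > h.py <<'E'
import numpy as np, cv2
from cell import *
def cast(f,uv,z):
    K,R,t=f["intrinsics"],f["R"],f["t"]; c=-R.T@t
    out=[]
    for p in np.atleast_2d(uv):
        d=R.T@np.linalg.solve(K,[p[0],p[1],1.]); out.append(c+d*(z-c[2])/d[2])
    return np.array(out)
def proj(f,X):
    x=(f["R"]@np.atleast_2d(X).T).T+f["t"]; x=(f["intrinsics"]@x.T).T; return x[:,:2]/x[:,2:]
def tri(f,p,g,q):
    A=[];b=[]
    for F,u in((f,p),(g,q)):
        P=F["intrinsics"]@np.c_[F["R"],F["t"]]
        for i in(0,1): r=u[i]*P[2]-P[i]; A.append(r[:3]); b.append(-r[3])
    return np.linalg.lstsq(np.array(A),np.array(b),rcond=None)[0]
E
python3 - <<'E'
from h import *
T=grab_frame("top");S=grab_frame("scene")
print("cams",-T["R"].T@T["t"],-S["R"].T@S["t"])
def blob(F,roi,lo,hi,poly=4):
    x0,y0,x1,y1=roi; im=F["color"][y0:y1,x0:x1].astype(int); g=im.mean(2)
    m=((g>=lo)&(g<hi)).astype(np.uint8)
    n,l,s,c=cv2.connectedComponentsWithStats(m); i=1+np.argmax(s[1:,4]); 
    return (l==i).astype(np.uint8),np.array([x0,y0]),c[i]+[x0,y0],s[i]
# spot
m,o,c,s=blob(T,(250,155,282,183),0,110); print("spotT",c,s); sT=c
m,o,c,s=blob(S,(283,216,308,236),0,110); print("spotS",c,s); sS=c
print("spot",cast(T,sT,.113),cast(S,sS,.113),tri(T,sT,S,sS))
# holder
m,o,c,s=blob(T,(350,185,392,230),75,400); print("holder",s)
cn=max(cv2.findContours(m,0,1)[0],key=cv2.contourArea); r=cv2.minAreaRect(cn); P=cv2.boxPoints(r)+o
W=cast(T,P,.05); print(P,W.mean(0),np.linalg.norm(np.diff(W,axis=0),axis=1), np.degrees(np.arctan2(*(W[1]-W[0])[1::-1])))
# wand top
m,o,c,s=blob(T,(365,196,385,212),190,400); print("wtopT",c,s)
cn=max(cv2.findContours(m,0,1)[0],key=cv2.contourArea); (u,v),rr=cv2.minEnclosingCircle(cn); print(u+o[0],v+o[1],rr); print(cast(T,[[u+o[0],v+o[1]],c],.128))
E
```

```text
cams [ 0.24094247 -0.08324295  1.62816174] [1.37806148 0.21775064 0.6726943 ]
spotT [266.14634146 168.23170732] [11  8 11 11 82]
spotS [294.39705882 225.75      ] [ 6  7 12  7 68]
spot [[ 0.60579392 -0.01575888  0.113     ]] [[ 0.60616897 -0.01702972  0.113     ]] [ 0.60595614 -0.01629452  0.11298157]
holder [  5   8  32  32 505]
[[354.80000114 213.39999771]
 [365.19999981 192.5999999 ]
 [386.40000153 203.20000076]
 [376.         224.        ]] [ 0.49351794 -0.32700884  0.05      ] [0.07158833 0.0709496  0.07131912] -27.894652490971293
wtopT [374.97368421 203.97368421] [ 6  4  9  9 38]
374.8636360168457 203.9545454978943 4.37177848815918
[[ 0.49337269 -0.32763625  0.128     ]
 [ 0.49331347 -0.32794898  0.128     ]]
```

Run:
```python
from h import *
T=grab_frame("top");S=grab_frame("scene")
f=lambda u,v:(210+(u+.5)/4-.5,120+(v+.5)/4-.5)
g=lambda u,v:(165+(u+.5)/4-.5,160+(v+.5)/4-.5)
# lid corners by eye from crops
L=cast(T,[f(48,99),f(363,48),f(408,293),f(86,347)],.112); print("lid",L,L.mean(0),np.linalg.norm(np.roll(L,-1,0)-L,axis=1))
L2=cast(S,[g(265,358),g(735,400),g(749,187),g(342,160)],.112); print("lidS",L2.mean(0))
for n,e in(("front",L[3]-L[2]),("rear",L[0]-L[1])): print(n,np.degrees(np.arctan2(-e[0],e[1])))
A=cast(T,[f(172,401),f(346,374)],.106);print("rod",A,A.mean(0),np.linalg.norm(A[1]-A[0]),np.degrees(np.arctan2(-(A[0]-A[1])[0],(A[0]-A[1])[1])))
A=cast(S,[g(444,131),g(660,142)],.106);print("rodS",A,A.mean(0),np.linalg.norm(A[1]-A[0]))
print("wandtop S",cast(S,g(103,66),.128),"holder S",cast(S,[g(41,177),g(107,213),g(194,174),g(137,135)],.05).mean(0))
print("dish",cast(T,f(253,505),.016), "timer",cast(T,f(545,570),.022),"beaker",cast(T,f(598,55),.09))
```

```text
lid [[ 0.68011739  0.11586912  0.112     ]
 [ 0.71639656 -0.11778958  0.112     ]
 [ 0.53085581 -0.14779083  0.112     ]
 [ 0.49372452  0.086274    0.112     ]] [ 0.60527357 -0.01585932  0.112     ] [0.23645838 0.18795064 0.23699172 0.18872778]
lidS [ 0.60720249 -0.01571152  0.112     ]
front 9.014103604062054
rear 8.82559527690763
rod [[ 0.45435994  0.02429149  0.106     ]
 [ 0.47270878 -0.10198816  0.106     ]] [ 0.46353436 -0.03884834  0.106     ] 0.12760575126989748 8.267398891450686
rodS [[ 0.47197734 -0.10596333  0.106     ]
 [ 0.4469822   0.02411857  0.106     ]] [ 0.45947977 -0.04092238  0.106     ] 0.13246153696901078
wandtop S [[ 0.49209931 -0.32681394  0.128     ]] holder S [ 0.49550411 -0.32346176  0.05      ]
dish [[ 0.38647169 -0.0310432   0.016     ]] timer [[ 0.33458151 -0.25083215  0.022     ]] beaker [[ 0.71559841 -0.29489977  0.09      ]]
```

Emit:
carry_out([
  [[-0.045,0,0],[0,0,0.074],100],
  [[-0.045,0,0],[0,0,0.074],100],
  [[-0.045,0,0],[0,0,0.074],100],
  [[-0.045,0,0],[0,0,0.074],100],
  [[-0.045,0,0],[0,0,0.074],100],
  [[-0.045,0,0],[0,0,0.074],100],
  [[-0.045,0,0],[0,0,0.074],100],
  [[-0.045,0,0],[0,0,0.074],100],
  [[-0.045,0,0],[0,0,0.074],100],
  [[-0.045,0,0],[0,0,0.074],100],
], newtons=30)

```text
t: 1.3
tool_pos: [0.516, 0.372, 0.2482]
ee_rot: [1.47, 2.776, 0.0]
force: [0.1, 0.4, -0.2]
grip_width: 0.0853
```

```bash
cat >> h.py <<'E'
from scipy.spatial.transform import Rotation as Ro
def goal(p,yaw_y=9.1):
    s=sense(); R=Ro.from_rotvec(s["ee_rot"]).as_matrix()
    a=np.radians(yaw_y); y=np.array([np.cos(a),np.sin(a),0]); z=np.array([0,0,-1.]); x=np.cross(y,z)
    G=np.c_[x,y,z]
    print("t",s["t"],"pos",s["tool_pos"].round(4),"j",s["joint_pos"].round(2),"F",s["force"].round(2),"w",round(s["grip_width"],4))
    print("shift tool",(R.T@(np.array(p)-s["tool_pos"])).round(4)," shift in goal axes",(G.T@(np.array(p)-s["tool_pos"])).round(4)," turn",Ro.from_matrix(R.T@G).as_rotvec().round(4))
E
python3 -c "
from h import *
goal([.4935,-.3275,.248])"
```

```text
t 1.3 pos [0.516  0.372  0.2482] j [-0.89  0.43  0.27  1.58 -0.12  1.14  0.  ] F [ 0.11  0.38 -0.19] w 0.0853
shift tool [-5.658e-01 -4.120e-01  1.000e-04]  shift in goal axes [-6.872e-01 -1.329e-01  2.000e-04]  turn [ 2.000e-04 -0.000e+00  4.383e-01]
```

Emit:
carry_out([
  [[-0.038,-0.027,0],[0,0,0.0877],100],
  [[-0.04,-0.024,0],[0,0,0.0877],100],
  [[-0.042,-0.02,0],[0,0,0.0877],100],
  [[-0.044,-0.017,0],[0,0,0.0877],100],
  [[-0.045,-0.013,0],[0,0,0.0877],100],
  [[-0.046,-0.009,0],[0,0,0],100],
  [[-0.046,-0.009,0],[0,0,0],100],
  [[-0.046,-0.009,0],[0,0,0],100],
  [[-0.046,-0.009,0],[0,0,0],100],
  [[-0.046,-0.009,0],[0,0,0],100],
])

```text
t: 2.3
tool_pos: [0.501, -0.0963, 0.2486]
ee_rot: [2.034, 2.393, 0.001]
force: [0.5, 0.6, -0.7]
grip_width: 0.0853
```

```bash
python3 -c "
from h import *
goal([.4935,-.3275,.248])"
```

```text
t 2.3 pos [ 0.501  -0.0963  0.2486] j [-0.38  0.23  0.56  1.9  -0.14  1.05  0.41] F [ 0.54  0.58 -0.7 ] w 0.0853
shift tool [-0.2269 -0.0447  0.0005]  shift in goal axes [-0.2271 -0.044   0.0006]  turn [ 0.0009 -0.0002  0.003 ]
```

Emit:
carry_out([
  [[-0.038,-0.0075,0],[0,0,0.003],100],
  [[-0.038,-0.0075,0],[0,0,0],100],
  [[-0.038,-0.0075,0],[0,0,0],100],
  [[-0.038,-0.0075,0],[0,0,0],100],
  [[-0.038,-0.007,0],[0,0,0],100],
  [[-0.03,-0.006,0],[0,0,0],100],
  [[0,0,0],[0,0,0],100],
  [[0,0,0],[0,0,0],100],
  [[0,0,0],[0,0,0],100],
  [[0,0,0],[0,0,0],100],
])

```text
t: 3.3
tool_pos: [0.4942, -0.3172, 0.2482]
ee_rot: [-2.036, -2.392, -0.001]
force: [0.6, 1.1, 0.2]
grip_width: 0.0856
```

```bash
python3 -c "
from h import *
goal([.4935,-.3275,.096])
for n in ('top','scene'): cv2.imwrite(f'pics/{n}1.png',grab_frame(n)['color'])"
```

```text
t 3.3 pos [ 0.4942 -0.3172  0.2482] j [ 0.02  0.39  0.63  1.72 -0.25  1.11  0.89] F [0.64 1.13 0.19] w 0.0856
shift tool [-0.0102 -0.0024  0.1522]  shift in goal axes [-0.0101 -0.0023  0.1522]  turn [ 0.0003 -0.0007  0.0017]
```

View pics/scene1.png

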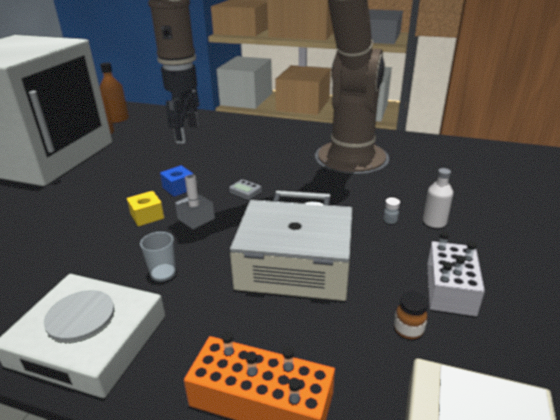

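The gripper is above the wand, at about (182,115) in the scene view. Descending.

Emit:
carry_out([
  [[-0.005,-0.0012,0.01],[0,0,0.0017],100],
  [[-0.005,-0.0012,0.01],[0,0,0],100],
  [[0,0,0.025],[0,0,0],100],
  [[0,0,0.025],[0,0,0],100],
  [[0,0,0.025],[0,0,0],100],
  [[0,0,0.025],[0,0,0],100],
  [[0,0,0.02],[0,0,0],100],
  [[0,0,0.012],[0,0,0],100],
  [[0,0,0],[0,0,0],100],
  [[0,0,0],[0,0,0],100],
])

```text
t: 4.4
tool_pos: [0.4929, -0.3294, 0.0964]
ee_rot: [2.041, 2.388, -0.001]
force: [-0.2, 0.6, 0.1]
grip_width: 0.085
```

```bash
python3 -c "
from h import *
goal([.4935,-.3275,.096])
for n in ('top','scene'):
  f=grab_frame(n)['color']; c=f[150:250,320:420] if n=='top' else f[130:240,140:250]
  cv2.imwrite(f'pics/{n}2.png',cv2.resize(c,None,fx=5,fy=5,interpolation=2))"
```

```text
t 4.4 pos [ 0.4929 -0.3294  0.0964] j [ 0.12  0.58  0.54  1.85 -0.39  0.83  1.01] F [-0.16  0.6   0.1 ] w 0.085
shift tool [0.0017 0.0009 0.0004]  shift in goal axes [0.0017 0.0009 0.0004]  turn [-0.0002  0.0003 -0.0024]
```

View pics/scene2.png

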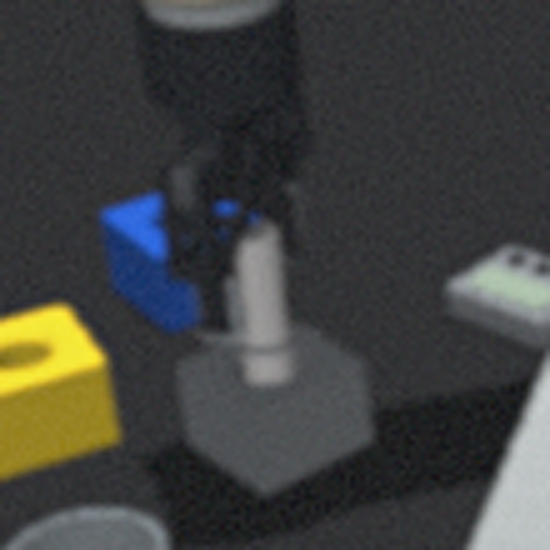

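View pics/top2.png

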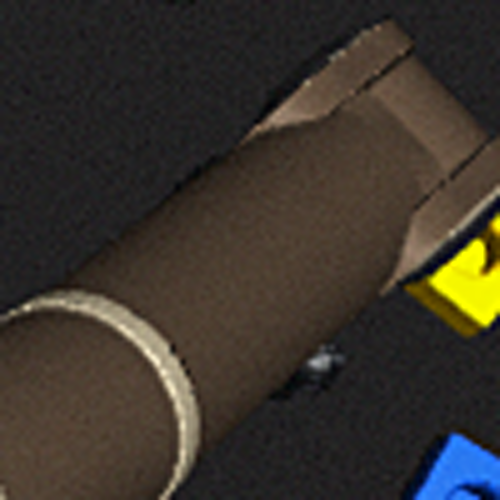

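```bash
python3 -c "
from h import *
s=sense();S=grab_frame('scene');p=s['tool_pos'];R=Ro.from_rotvec(s['ee_rot']).as_matrix();print(R.round(3))
im=cv2.resize(S['color'][100:240,110:280],None,fx=4.5,fy=4.5,interpolation=2)
pts=[('tcp',[0,0,0]),('f+',[0,.0425,0]),('f-',[0,-.0425,0]),('up',[0,0,-.1]),('tip',[0,0,.017])]
for n,q in pts:
  u=proj(S,p+R@np.array(q))[0];print(n,u); u=((u-[110,100]+.5)*4.5).astype(int)
  cv2.circle(im,tuple(int(k) for k in u),4,(0,0,255),-1);cv2.putText(im,n,(int(u[0])+5,int(u[1])),0,.5,(0,255,0))
print(proj(S,[[.4935,-.3275,.128]]))
cv2.imwrite('pics/s3.png',im)"
```

```text
[[-0.156  0.988  0.001]
 [ 0.988  0.156 -0.001]
 [-0.001  0.001 -1.   ]]
tcp [190.71090837 186.76086746]
f+ [185.12475632 195.16149538]
f- [195.96760795 178.85568032]
up [185.68832891 151.30592331]
tip [191.51915377 192.46636122]
[[189.87053965 176.34207114]]
```

View pics/s3.png

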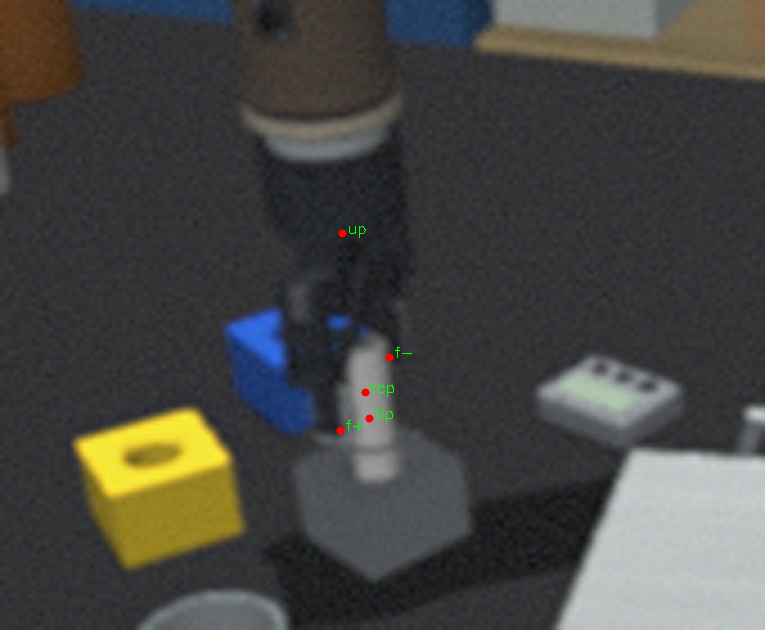

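The projected TCP (191,187) falls on the wand, with the fingers on either side of it. Closing.

Emit:
carry_out([
  [[0.0015,0.001,0],[0,0,0],100],
  [[0,0,0],[0,0,0],60],
  [[0,0,0],[0,0,0],20],
  [[0,0,0],[0,0,0],10],
  [[0,0,0],[0,0,0],10],
  [[0,0,0],[0,0,0],10],
  [[0,0,0],[0,0,0],10],
  [[0,0,0],[0,0,0],10],
  [[0,0,0],[0,0,0],10],
  [[0,0,0],[0,0,0],10],
], newtons=35)

```text
t: 5.55
tool_pos: [0.4937, -0.3273, 0.0963]
ee_rot: [2.041, 2.389, 0.0]
force: [-0.6, 0.2, 2.2]
grip_width: 0.0255
```

```bash
python3 -c "
from h import *
goal([.606,-.0163,.244])"
```

```text
t 5.55 pos [ 0.4937 -0.3273  0.0963] j [ 0.11  0.58  0.54  1.85 -0.39  0.82  1.01] F [-0.6   0.18  2.23] w 0.0255
shift tool [ 0.2896  0.1595 -0.1477]  shift in goal axes [ 0.2893  0.1601 -0.1477]  turn [ 0.0001  0.     -0.002 ]
```

Emit:
carry_out([
  [[0,0,-0.008],[0,0,0],10],
  [[0,0,-0.015],[0,0,0],10],
  [[0,0,-0.02],[0,0,0],10],
  [[0,0,-0.02],[0,0,0],10],
  [[0,0,-0.025],[0,0,0],10],
  [[0,0,-0.025],[0,0,0],10],
  [[0,0,-0.025],[0,0,0],10],
  [[0,0,-0.02],[0,0,0],10],
  [[0,0,-0.01],[0,0,0],10],
  [[0,0,0],[0,0,0],10],
])

```text
t: 6.55
tool_pos: [0.4941, -0.3277, 0.2662]
ee_rot: [2.039, 2.386, 0.002]
force: [-0.1, 0.0, -0.7]
grip_width: 0.025
```

```bash
python3 -c "
from h import *
goal([.606,-.0163,.244])
S=grab_frame('scene');cv2.imwrite('pics/s4.png',cv2.resize(S['color'][60:240,80:280],None,fx=3,fy=3,interpolation=2))"
```

```text
t 6.55 pos [ 0.4941 -0.3277  0.2662] j [ 0.02  0.38  0.65  1.69 -0.25  1.15  0.9 ] F [-0.09  0.04 -0.72] w 0.025
shift tool [0.2902 0.1591 0.0222]  shift in goal axes [0.2898 0.1598 0.0222]  turn [ 0.0026  0.0015 -0.0022]
```

View pics/s4.png

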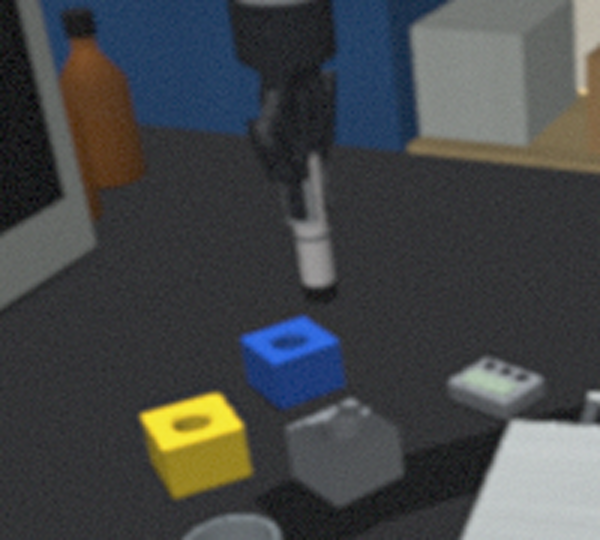

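The wand hangs straight in the gripper, lens at about (186,157), and the holder is empty. Moving it to the spot.

Emit:
carry_out([
  [[0.015,0.008,0],[0.0026,0.0015,0],10],
  [[0.029,0.016,0],[0,0,0],10],
  [[0.032,0.018,0],[0,0,0],10],
  [[0.035,0.019,0],[0,0,0],10],
  [[0.035,0.019,0],[0,0,0],10],
  [[0.035,0.019,0],[0,0,0],10],
  [[0.035,0.019,0],[0,0,0],10],
  [[0.032,0.018,0],[0,0,0],10],
  [[0.025,0.014,0],[0,0,0],10],
  [[0.015,0.008,0],[0,0,0],10],
])

```text
t: 7.6
tool_pos: [0.6047, -0.0149, 0.2626]
ee_rot: [-2.033, -2.388, 0.004]
force: [0.3, 0.0, -0.5]
grip_width: 0.0251
```

Emit:
carry_out([
  [[0.002,0.001,0],[0,0,0],10],
  [[0,0,0],[0,0,0],10],
  [[0,0,0],[0,0,0],10],
  [[0,0,0],[0,0,0],10],
  [[0,0,0],[0,0,0],10],
  [[0,0,0.005],[0,0,0],10],
  [[0,0,0.005],[0,0,0],10],
  [[0,0,0.005],[0,0,0],10],
  [[0,0,0.005],[0,0,0],10],
  [[0,0,0],[0,0,0],10],
])

```text
t: 8.6
tool_pos: [0.6049, -0.0158, 0.2433]
ee_rot: [-2.038, -2.386, 0.003]
force: [-0.7, 0.6, -1.2]
grip_width: 0.0251
```

```bash
python3 -c "
from h import *
goal([.606,-.0163,.2413])
s=sense();p=s['tool_pos'];R=Ro.from_rotvec(s['ee_rot']).as_matrix();S=grab_frame('scene')
im=cv2.resize(S['color'][100:260,220:380],None,fx=4,fy=4,interpolation=2)
for q in ([0,0,.0883],[0,0,-.0317]):
  u=proj(S,p+R@np.array(q))[0];print(u);u=(u-[220,100]+.5)*4-.5
  cv2.circle(im,(int(u[0]),int(u[1])),3,(0,0,255),-1)
cv2.imwrite('pics/s5.png',im)"
```

```text
t 8.6 pos [ 0.6049 -0.0158  0.2433] j [-0.45  0.42  0.55  1.68 -0.24  1.12  0.32] F [-0.67  0.63 -1.15] w 0.0251
shift tool [-0.0006  0.001   0.0019]  shift in goal axes [-0.0006  0.001   0.002 ]  turn [-0.0042 -0.0016 -0.0019]
[295.17153396 209.12279577]
[294.989172   158.07033064]
```

View pics/s5.png

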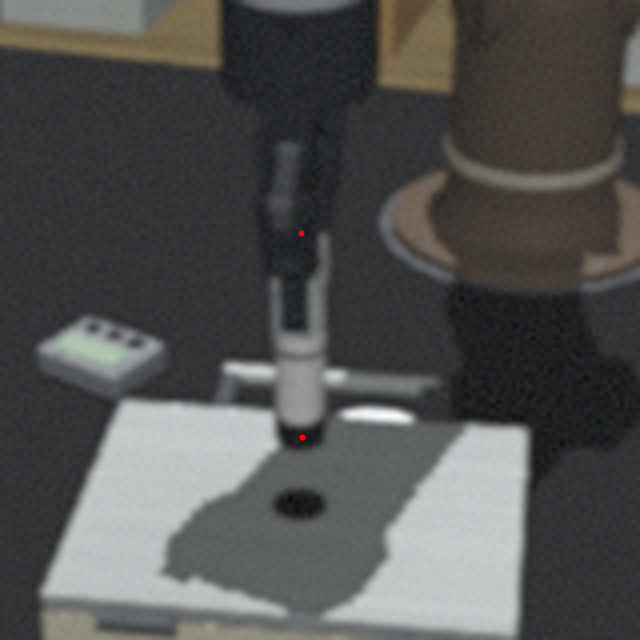

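The lens is at (295,209), as projected, about 42 mm above the spot at (295,226), and the wand is upright. Holding it there for over 2 s.

Emit:
carry_out([
  [[0,0,0.002],[0,0,0],10],
  [[0,0,0],[0,0,0],10],
  [[0,0,0],[0,0,0],10],
  [[0,0,0],[0,0,0],10],
  [[0,0,0],[0,0,0],10],
  [[0,0,0],[0,0,0],10],
  [[0,0,0],[0,0,0],10],
  [[0,0,0],[0,0,0],10],
  [[0,0,0],[0,0,0],10],
  [[0,0,0],[0,0,0],10],
])

```text
t: 9.65
tool_pos: [0.6053, -0.016, 0.2423]
ee_rot: [-2.039, -2.386, 0.002]
force: [-0.8, -0.5, 1.1]
grip_width: 0.0249
```

Emit:
carry_out([
  [[0,0,0],[0,0,0],10],
  [[0,0,0],[0,0,0],10],
  [[0,0,0],[0,0,0],10],
  [[0,0,0],[0,0,0],10],
  [[0,0,0],[0,0,0],10],
  [[0,0,0],[0,0,0],10],
  [[0,0,0],[0,0,0],10],
  [[0,0,0],[0,0,0],10],
  [[0,0,0],[0,0,0],10],
  [[0,0,0],[0,0,0],10],
])

```text
t: 10.65
tool_pos: [0.6054, -0.016, 0.2423]
ee_rot: [-2.039, -2.386, 0.002]
force: [-0.7, 0.3, -1.8]
grip_width: 0.0253
```

Emit:
carry_out([
  [[0,0,0],[0,0,0],10],
  [[0,0,0],[0,0,0],10],
  [[0,0,0],[0,0,0],10],
  [[0,0,0],[0,0,0],10],
  [[0,0,0],[0,0,0],10],
  [[0,0,-0.005],[0,0,0],10],
  [[0,0,-0.005],[0,0,0],10],
  [[0,0,-0.005],[0,0,0],10],
  [[0,0,-0.005],[0,0,0],10],
  [[0,0,-0.004],[0,0,0],10],
])

```text
t: 11.65
tool_pos: [0.6056, -0.016, 0.267]
ee_rot: [-2.039, -2.387, 0.001]
force: [-0.1, 0.0, -1.5]
grip_width: 0.025
```

```bash
python3 -c "
from h import *
goal([.4937,-.3273,.266])"
```

```text
t 11.65 pos [ 0.6056 -0.016   0.267 ] j [-0.46  0.39  0.55  1.65 -0.22  1.16  0.31] F [-0.09  0.03 -1.54] w 0.025
shift tool [-0.29   -0.1591  0.0009]  shift in goal axes [-0.2896 -0.1597  0.001 ]  turn [-0.002  -0.0015 -0.0021]
```

Emit:
carry_out([
  [[-0.015,-0.008,0],[-0.002,-0.0015,-0.002],10],
  [[-0.029,-0.016,0],[0,0,0],10],
  [[-0.032,-0.018,0],[0,0,0],10],
  [[-0.035,-0.019,0],[0,0,0],10],
  [[-0.035,-0.019,0],[0,0,0],10],
  [[-0.035,-0.019,0],[0,0,0],10],
  [[-0.035,-0.019,0],[0,0,0],10],
  [[-0.032,-0.018,0],[0,0,0],10],
  [[-0.025,-0.014,0],[0,0,0],10],
  [[-0.015,-0.008,0],[0,0,0],10],
])

```text
t: 12.65
tool_pos: [0.4919, -0.3293, 0.2666]
ee_rot: [2.043, 2.386, -0.003]
force: [-0.1, 0.5, -0.2]
grip_width: 0.0253
```

Emit:
carry_out([
  [[0,-0.001,0.01],[0,0,0],10],
  [[0,0,0.02],[0,0,0],10],
  [[0,0,0.02],[0,0,0],10],
  [[0,0,0.02],[0,0,0],10],
  [[0,0,0.02],[0,0,0],10],
  [[0,0,0.015],[0,0,0],10],
  [[0,0,0],[0,0,0],10],
  [[0,0,0],[0,0,0],10],
  [[0,0,0],[0,0,0],10],
  [[0,0,0],[0,0,0],10],
])

```text
t: 13.65
tool_pos: [0.4943, -0.3258, 0.1624]
ee_rot: [2.037, 2.39, 0.0]
force: [-0.7, -0.2, -0.8]
grip_width: 0.0249
```

```bash
python3 -c "
from h import *
goal([.4937,-.3273,.0963])
s=sense();p=s['tool_pos'];R=Ro.from_rotvec(s['ee_rot']).as_matrix();S=grab_frame('scene')
im=cv2.resize(S['color'][110:250,120:260],None,fx=4,fy=4,interpolation=2)
for q in (p+R@np.array([0,0,.0883]),np.array([.4935,-.327,.05])):
  u=proj(S,q)[0];print(u);u=(u-[120,110]+.5)*4-.5
  cv2.circle(im,(int(u[0]),int(u[1])),3,(0,0,255),-1)
cv2.imwrite('pics/s6.png',im)"
```

```text
t 13.65 pos [ 0.4943 -0.3258  0.1624] j [ 0.07  0.49  0.6   1.8  -0.33  0.95  0.96] F [-0.68 -0.25 -0.84] w 0.0249
shift tool [-0.0013 -0.0009  0.0661]  shift in goal axes [-0.0014 -0.0009  0.0661]  turn [ 0.0008  0.0009 -0.    ]
[192.87172968 194.91920045]
[193.77293954 202.55383231]
```

View pics/s6.png

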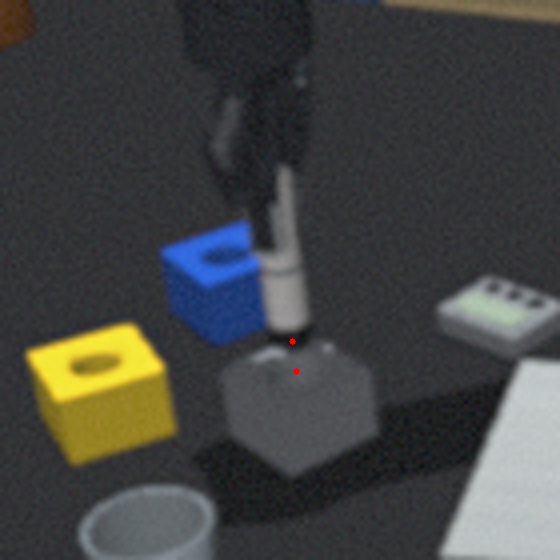

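The lens is at (193,193), just above the centre of the holder's pocket. Lowering with a small sideways correction.

Emit:
carry_out([
  [[-0.0013,-0.0009,0.005],[0,0,0],10],
  [[0,0,0.01],[0,0,0],10],
  [[0,0,0.01],[0,0,0],10],
  [[0,0,0.01],[0,0,0],10],
  [[0,0,0.01],[0,0,0],10],
  [[0,0,0.01],[0,0,0],10],
  [[0,0,0.005],[0,0,0],10],
  [[0,0,0.004],[0,0,0],10],
  [[0,0,0],[0,0,0],10],
  [[0,0,0],[0,0,0],10],
])

```text
t: 14.7
tool_pos: [0.4933, -0.3271, 0.0976]
ee_rot: [-2.038, -2.391, 0.001]
force: [0.4, 0.3, -1.4]
grip_width: 0.0252
```

```bash
python3 -c "
from h import *
goal([.4937,-.3273,.0963])"
```

```text
t 14.7 pos [ 0.4933 -0.3271  0.0976] j [ 0.11  0.57  0.55  1.85 -0.39  0.83  1.01] F [ 0.37  0.28 -1.41] w 0.0252
shift tool [-0.0003  0.0004  0.0013]  shift in goal axes [-0.0003  0.0004  0.0013]  turn [-0.0003  0.0002 -0.0001]
```

Emit:
carry_out([
  [[0,0,0.001],[0,0,0],10],
  [[0,0,0],[0,0,0],10],
  [[0,0,0],[0,0,0],40],
  [[0,0,0],[0,0,0],60],
  [[0,0,0],[0,0,0],100],
  [[0,0,0],[0,0,0],100],
  [[0,0,0],[0,0,0],100],
  [[0,0,0],[0,0,0],100],
  [[0,0,0],[0,0,0],100],
  [[0,0,0],[0,0,0],100],
])

```text
t: 15.7
tool_pos: [0.4931, -0.3269, 0.0964]
ee_rot: [-2.038, -2.39, 0.001]
force: [0.7, 0.3, -0.6]
grip_width: 0.0854
```

Emit:
carry_out([
  [[0,0,-0.01],[0,0,0],100],
  [[0,0,-0.02],[0,0,0],100],
  [[0,0,-0.025],[0,0,0],100],
  [[0,0,-0.025],[0,0,0],100],
  [[0,0,-0.025],[0,0,0],100],
  [[0,0,-0.025],[0,0,0],100],
  [[0,0,-0.01],[0,0,0],100],
  [[0,0,0],[0,0,0],100],
  [[0,0,0],[0,0,0],100],
  [[0,0,0],[0,0,0],100],
])

```text
t: 16.7
tool_pos: [0.4927, -0.3264, 0.235]
ee_rot: [-2.036, -2.389, 0.002]
force: [0.1, -0.1, -0.1]
grip_width: 0.0854
```

```bash
python3 -c "
from h import *
goal([.4645,-.039,.24])
S=grab_frame('scene')
im=cv2.resize(S['color'][150:250,140:240],None,fx=5,fy=5,interpolation=2)
for q in ([.4935,-.327,.128],[.4935,-.327,.05]):
  u=proj(S,q)[0];print(u);u=(u-[140,150]+.5)*5-.5
  cv2.circle(im,(int(u[0]),int(u[1])),3,(0,0,255),-1)
cv2.imwrite('pics/s7.png',im)"
```

```text
t 16.7 pos [ 0.4927 -0.3264  0.235 ] j [ 0.03  0.41  0.64  1.73 -0.27  1.09  0.92] F [ 0.06 -0.12 -0.05] w 0.0854
shift tool [ 0.2883  0.0176 -0.0046]  shift in goal axes [ 0.2883  0.0176 -0.005 ]  turn [-0.0024 -0.0013  0.0001]
[190.04727972 176.3688066 ]
[193.77293954 202.55383231]
```

View pics/s7.png

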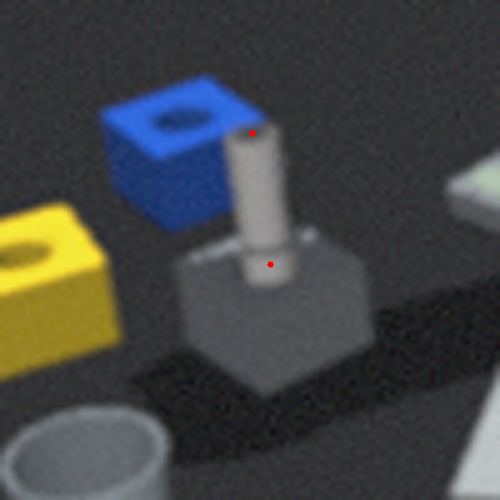

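The wand stands fully down: its top is at (190,176), where a seated wand should be, and it is upright. Now to the pull rod.

Emit:
carry_out([
  [[0.02,0,0],[-0.0024,-0.0013,0],80],
  [[0.032,0.002,0],[0,0,0],52],
  [[0.035,0.002,0],[0,0,0],52],
  [[0.035,0.002,0],[0,0,0],52],
  [[0.035,0.002,0],[0,0,0],52],
  [[0.035,0.002,0],[0,0,0],52],
  [[0.035,0.002,0],[0,0,0],52],
  [[0.031,0.003,0],[0,0,0],52],
  [[0.02,0.002,0],[0,0,0],52],
  [[0.01,0.001,0],[0,0,0],52],
])

```text
t: 17.75
tool_pos: [0.465, -0.0377, 0.2354]
ee_rot: [2.034, 2.393, -0.0]
force: [0.5, -0.2, -1.1]
grip_width: 0.0445
```

Emit:
carry_out([
  [[0,0,0.02],[0,0,0],52],
  [[0,0,0.02],[0,0,0],52],
  [[0,0,0.02],[0,0,0],52],
  [[0,0,0.01],[0,0,0],52],
  [[0,0,0],[0,0,0],52],
  [[0,0,0],[0,0,0],52],
  [[0,0,0],[0,0,0],52],
  [[0,0,0],[0,0,0],52],
  [[0,0,0],[0,0,0],52],
  [[0,0,0],[0,0,0],52],
])

```text
t: 18.75
tool_pos: [0.4658, -0.0397, 0.1664]
ee_rot: [2.036, 2.389, 0.002]
force: [-0.6, 0.4, -0.9]
grip_width: 0.0443
```

```bash
python3 -c "
from h import *
goal([.4645,-.039,.104])
s=sense();p=s['tool_pos'];R=Ro.from_rotvec(s['ee_rot']).as_matrix();S=grab_frame('scene')
im=cv2.resize(S['color'][110:250,220:380],None,fx=4,fy=4,interpolation=2)
for q in (p+R@np.array([0,0,.017]),np.array([.4645,-.039,.106])):
  u=proj(S,q)[0];u=(u-[220,110]+.5)*4-.5
  cv2.circle(im,(int(u[0]),int(u[1])),3,(0,0,255),-1)
cv2.imwrite('pics/s8.png',im)
T=grab_frame('top');im=cv2.resize(T['color'][140:260,220:340],None,fx=5,fy=5,interpolation=2);cv2.imwrite('pics/t8.png',im)"
```

```text
t 18.75 pos [ 0.4658 -0.0397  0.1664] j [-0.47  0.26  0.53  2.09 -0.17  0.84  0.32] F [-0.63  0.37 -0.89] w 0.0443
shift tool [ 0.001  -0.0013  0.0624]  shift in goal axes [ 0.0009 -0.0012  0.0624]  turn [0.0025 0.0012 0.0001]
```

View pics/s8.png

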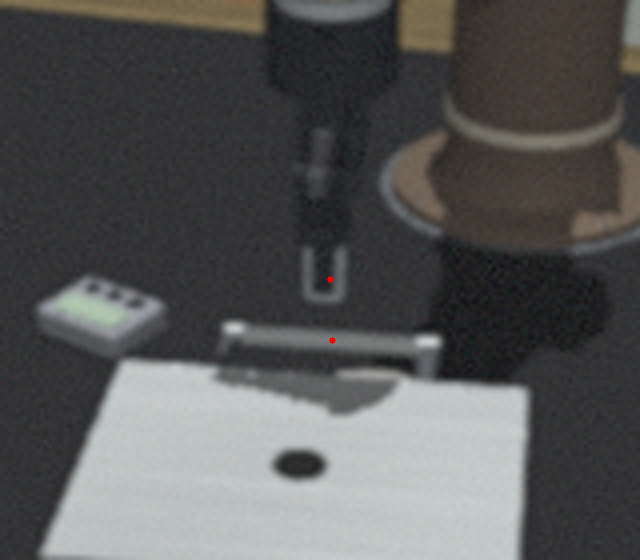

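View pics/t8.png

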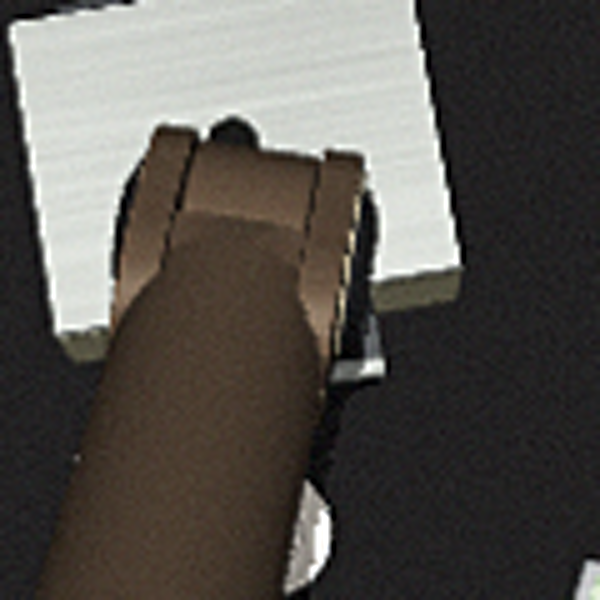

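The red marker for the rod (303,195) falls on the rod's middle, and the fingertips are directly above it. Descending.

Emit:
carry_out([
  [[0.001,-0.0012,0.005],[0.0025,0.0012,0],52],
  [[0,0,0.01],[0,0,0],52],
  [[0,0,0.01],[0,0,0],52],
  [[0,0,0.01],[0,0,0],52],
  [[0,0,0.01],[0,0,0],52],
  [[0,0,0.008],[0,0,0],52],
  [[0,0,0.006],[0,0,0],52],
  [[0,0,0.003],[0,0,0],52],
  [[0,0,0],[0,0,0],52],
  [[0,0,0],[0,0,0],52],
], newtons=30)

```text
t: 19.85
tool_pos: [0.4644, -0.039, 0.1043]
ee_rot: [-2.038, -2.39, 0.0]
force: [-0.5, 0.2, 0.4]
grip_width: 0.0439
```

```bash
python3 -c "
from h import *
goal([.4645,-.039,.104])"
```

```text
t 19.85 pos [ 0.4644 -0.039   0.1043] j [-0.42  0.36  0.48  2.14 -0.26  0.69  0.4 ] F [-0.49  0.15  0.44] w 0.0439
shift tool [0.     0.0001 0.0003]  shift in goal axes [0.     0.0001 0.0003]  turn [-0.0003  0.0001 -0.0001]
```

Emit:
carry_out([
  [[0,0,0],[0,0,0],30],
  [[0,0,0],[0,0,0],20],
  [[0,0,0],[0,0,0],10],
  [[0,0,0],[0,0,0],0],
  [[0,0,0],[0,0,0],0],
  [[0,0,0],[0,0,0],0],
  [[0,0,0],[0,0,0],0],
  [[0,0,0],[0,0,0],0],
  [[0,0,0],[0,0,0],0],
  [[0,0,0],[0,0,0],0],
], newtons=30)

```text
t: 20.85
tool_pos: [0.4631, -0.0391, 0.1043]
ee_rot: [-2.037, -2.389, 0.002]
force: [-4.5, -0.5, 7.7]
grip_width: 0.0109
```

```bash
python3 -c "
from h import *
goal([.4645,-.039,.104])
th=np.radians(np.arange(0,51,2.5));y=-.238*np.cos(th)+.006*np.sin(th);z=.238*np.sin(th)+.006*np.cos(th)
print(np.c_[np.diff(y),-np.diff(z)].round(4).tolist())"
```

```text
t 20.85 pos [ 0.4631 -0.0391  0.1043] j [-0.42  0.36  0.48  2.14 -0.26  0.69  0.4 ] F [-4.45 -0.52  7.66] w 0.0109
shift tool [-0.0001  0.0014  0.0003]  shift in goal axes [-0.0001  0.0014  0.0003]  turn [-0.0026 -0.0007 -0.0002]
[[0.0005, -0.0104], [0.0009, -0.0103], [0.0014, -0.0103], [0.0018, -0.0102], [0.0023, -0.0101], [0.0027, -0.01], [0.0032, -0.0099], [0.0036, -0.0097], [0.004, -0.0096], [0.0044, -0.0094], [0.0048, -0.0092], [0.0052, -0.009], [0.0056, -0.0087], [0.006, -0.0085], [0.0064, -0.0082], [0.0067, -0.0079], [0.007, -0.0076], [0.0074, -0.0073], [0.0077, -0.007], [0.008, -0.0066]]
```

Emit:
carry_out([
  [[0,-0.0008,-0.0104],[0,0,0],0],
  [[0,0.0009,-0.0103],[0,0,0],0],
  [[0,0.0014,-0.0103],[0,0,0],0],
  [[0,0.0018,-0.0102],[0,0,0],0],
  [[0,0.0023,-0.0101],[0,0,0],0],
  [[0,0.0027,-0.01],[0,0,0],0],
  [[0,0.0032,-0.0099],[0,0,0],0],
  [[0,0.0036,-0.0097],[0,0,0],0],
  [[0,0.004,-0.0096],[0,0,0],0],
  [[0,0,0],[0,0,0],0],
])

```text
t: 21.85
tool_pos: [0.4825, -0.036, 0.1955]
ee_rot: [-2.037, -2.389, 0.003]
force: [-6.2, -1.6, -0.2]
grip_width: 0.0107
```

```bash
cat >> h.py <<'E'
def lid():
    s=sense(); R=Ro.from_rotvec(s["ee_rot"]).as_matrix(); g=s["tool_pos"]-.002*R[:,2]
    h=np.array([.6997,-.0013,.1]); xb=np.array([np.cos(np.radians(9.1)),np.sin(np.radians(9.1)),0])
    d=g-h; a=d@xb; print("rel hinge",a.round(4),d[2].round(4),"r",np.hypot(a,d[2]).round(4),"ang",np.degrees(np.arctan2(d[2],-a)-np.arctan2(.006,.238)).round(2))
E
python3 -c "
from h import *
goal([.4645,-.039,.104]);lid()
cv2.imwrite('pics/s9.png',grab_frame('scene')['color'])"
```

```text
t 21.85 pos [ 0.4825 -0.036   0.1955] j [-0.48  0.25  0.54  2.02 -0.16  0.92  0.3 ] F [-6.2  -1.56 -0.25] w 0.0107
shift tool [-0.0001 -0.018   0.0916]  shift in goal axes [-0.0001 -0.0182  0.0915]  turn [-0.0027 -0.0006 -0.0002]
rel hinge -0.22 0.0975 r 0.2406 ang 22.47
```

View pics/s9.png

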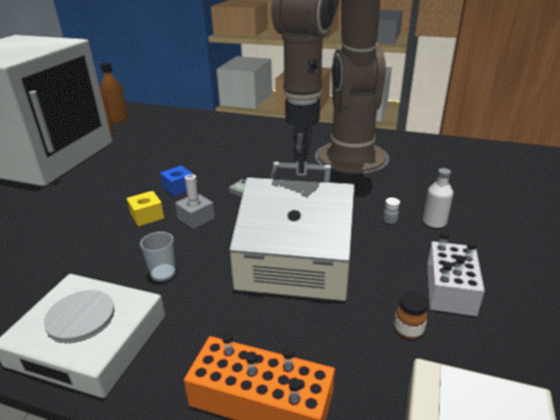

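The lid follows the rod: its front edge has lifted and the rod is at (300,168), still gripped. Continuing the arc.

Emit:
carry_out([
  [[0,0.003,-0.0094],[0,0,0],0],
  [[0,0.0045,-0.0092],[0,0,0],0],
  [[0,0.005,-0.009],[0,0,0],0],
  [[0,0.0055,-0.0087],[0,0,0],0],
  [[0,0.006,-0.0085],[0,0,0],0],
  [[0,0.0064,-0.0082],[0,0,0],0],
  [[0,0.0067,-0.0079],[0,0,0],0],
  [[0,0.007,-0.0076],[0,0,0],0],
  [[0,0.0074,-0.0073],[0,0,0],0],
  [[0,0,0],[0,0,0],0],
])

```text
t: 22.9
tool_pos: [0.5331, -0.028, 0.2722]
ee_rot: [-2.036, -2.388, 0.004]
force: [-15.9, -1.3, 12.7]
grip_width: 0.0109
```

```bash
python3 -c "
from h import *
goal([.4645,-.039,.104]);lid()"
```

```text
t 22.9 pos [ 0.5331 -0.028   0.2722] j [-0.49  0.25  0.55  1.81 -0.15  1.12  0.27] F [-15.87  -1.3   12.74] w 0.0109
shift tool [-0.0002 -0.0688  0.1684]  shift in goal axes [ 0.     -0.0695  0.1682]  turn [-0.0039 -0.0011 -0.0002]
rel hinge -0.1687 0.1742 r 0.2425 ang 44.47
```

Emit:
carry_out([
  [[0,0.004,-0.006],[0,0,0],0],
  [[0,0.004,-0.005],[0,0,0],0],
  [[0,0.005,-0.005],[0,0,0],0],
  [[0,0,0],[0,0,0],0],
  [[0,0,0],[0,0,0],0],
  [[0,0,0],[0,0,0],0],
  [[0,0,0],[0,0,0],0],
  [[0,0,0],[0,0,0],0],
  [[0,0,0],[0,0,0],0],
  [[0,0,0],[0,0,0],0],
])

```text
t: 23.9
tool_pos: [0.5471, -0.0257, 0.2859]
ee_rot: [2.038, 2.391, -0.001]
force: [5.2, -1.0, -10.2]
grip_width: 0.011
```

```bash
python3 -c "
from h import *
goal([.4645,-.039,.104]);lid()
for n in ('scene','top'):
  f=grab_frame(n)['color']; cv2.imwrite(f'pics/{n}10.png',f)
  c=f[120:300,180:380] if n=='scene' else f[120:270,210:410]
  cv2.imwrite(f'pics/{n}10c.png',cv2.resize(c,None,fx=4 if n=='top' else 3.3,fy=4 if n=='top' else 3.3,interpolation=2))"
```

```text
t 23.9 pos [ 0.5471 -0.0257  0.2859] j [-0.49  0.26  0.55  1.76 -0.15  1.16  0.27] F [  5.23  -0.95 -10.18] w 0.011
shift tool [ 0.     -0.0836  0.182 ]  shift in goal axes [-0.     -0.0837  0.1819]  turn [-0.0003  0.0004 -0.    ]
rel hinge -0.1545 0.1879 r 0.2433 ang 49.13
```

View pics/scene10c.png

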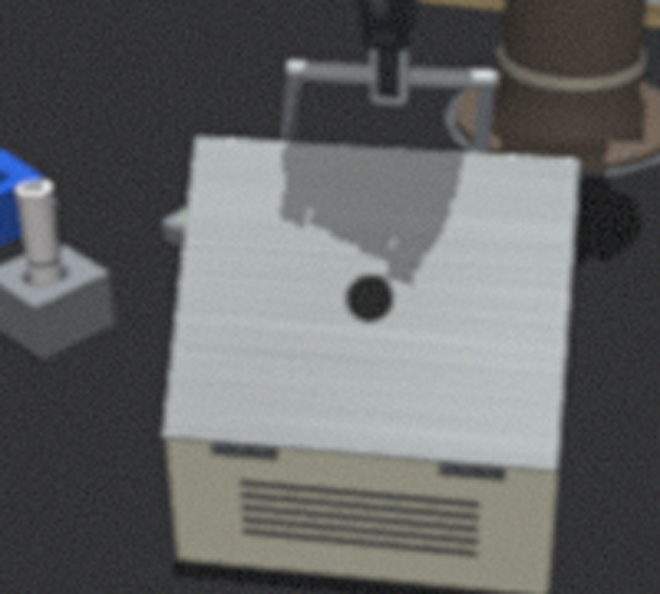

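View pics/top10c.png

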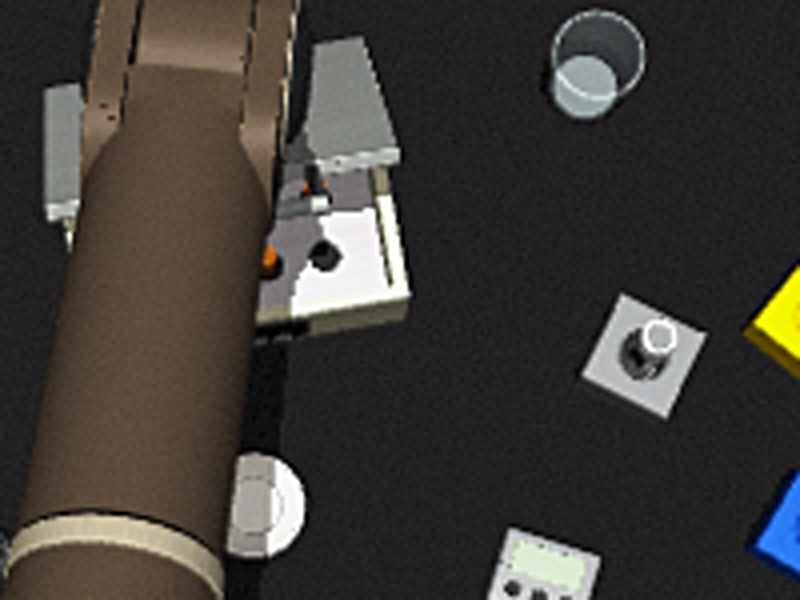

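The wand is unchanged in the holder in both views, and the lid is about half open with the rod in the gripper. Next I measure the lid angle from the spot and from the lid and rod corners in the scene view.

Run:
```python
from h import *
from scipy.optimize import minimize_scalar
S=grab_frame("scene"); g=lambda u,v:np.array([180+(u+.5)/3.3-.5,120+(v+.5)/3.3-.5])
a=np.radians(9.1);xb=np.array([np.cos(a),np.sin(a),0]);yb=np.array([-np.sin(a),np.cos(a),0]);H=np.array([.6997,-.0013,.1])
def P(d,y,n,t): return H+xb*(-d*np.cos(t)+n*np.sin(t))+yb*y+np.array([0,0,d*np.sin(t)+n*np.cos(t)])
for nm,px,q in [("spot",g(369,298),(.095,0,.013)),("rodL",g(296,66),(.238,-.065,.006)),("rodR",g(484,75),(.238,.065,.006)),
  ("cornL",g(195,136),(.19,-.12,.012)),("cornR",g(579,158),(.19,.12,.012)),("hingeL",g(164,437),(0,-.12,.012)),("hingeR",g(557,467),(0,.12,.012))]:
    r=minimize_scalar(lambda t:np.sum((proj(S,P(*q,t))[0]-px)**2),bounds=(0,1.6),method="bounded")
    print(nm,px.round(1),np.degrees(r.x).round(1),(r.fun**.5).round(2),"resid at 50:",(proj(S,P(*q,np.radians(50)))[0]-px).round(1))
```

```text
spot [291.5 210. ] 52.0 0.25 resid at 50: [0.3 0.2]
rodL [269.3 139.7] 49.0 2.27 resid at 50: [-2.3  0.6]
rodR [326.3 142.4] 77.0 0.62 resid at 50: [3.5 1.1]
cornL [238.7 160.9] 49.0 0.09 resid at 50: [-0.4 -0.2]
cornR [355.1 167.5] 68.8 0.81 resid at 50: [ 0.4 -0.1]
hingeL [229.3 252.1] 45.0 0.45 resid at 50: [-0.5  0.5]
hingeR [348.4 261.2] 32.8 0.49 resid at 50: [0.4 1.9]
```

Run:
```python
import cv2
a=cv2.imread("pics/top10.png")[125:180,215:320]
cv2.imwrite("pics/t11.png",cv2.resize(a,None,fx=7,fy=7,interpolation=cv2.INTER_CUBIC))
```

```text
(no output)
```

View pics/t11.png

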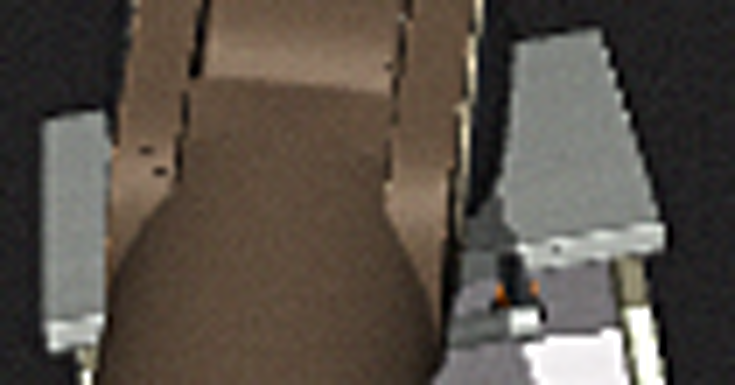

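Zoomed in, the lid's front corners show as: right top (661,222), right bottom (662,247), left top (43,323), left bottom (47,350).

Run:
```python
from h import *
from scipy.optimize import minimize_scalar
S=grab_frame("top"); g=lambda u,v:np.array([215+(u+.5)/7-.5,125+(v+.5)/7-.5])
a=np.radians(9.1);xb=np.array([np.cos(a),np.sin(a),0]);yb=np.array([-np.sin(a),np.cos(a),0]);H=np.array([.6997,-.0013,.1])
def P(d,y,n,t): return H+xb*(-d*np.cos(t)+n*np.sin(t))+yb*y+np.array([0,0,d*np.sin(t)+n*np.cos(t)])
for nm,px,q in [("Rt",g(661,222),(.19,-.12,.012)),("Rb",g(662,247),(.19,-.12,.0)),("Lt",g(43,323),(.19,.12,.012)),("Lb",g(47,350),(.19,.12,.0)),
 ("hR",g(601,30),(0,-.12,.012)),("hL",g(42,121),(0,.12,.012))]:
    r=minimize_scalar(lambda t:np.sum((proj(S,P(*q,t))[0]-px)**2),bounds=(0,1.6),method="bounded")
    print(nm,px.round(1),np.degrees(r.x).round(1),(r.fun**.5).round(2),"resid at 50:",(proj(S,P(*q,np.radians(50)))[0]-px).round(1))
goal([.4645,-.039,.104]);lid()
```

```text
Rt [309.  156.3] 48.9 0.55 resid at 50: [ 0.4 -1.4]
Rb [309.1 159.9] 49.2 0.84 resid at 50: [ 0.7 -0.9]
Lt [220.7 170.7] 49.2 0.07 resid at 50: [-0.1 -0.9]
Lb [221.3 174.6] 49.3 0.35 resid at 50: [ 0.2 -0.8]
hR [300.4 128.9] 37.3 0.18 resid at 50: [ 0.  -0.5]
hL [220.6 141.9] 43.5 0.34 resid at 50: [ 0.3 -0.2]
t 24.1 pos [ 0.5471 -0.0257  0.2859] j [-0.49  0.26  0.55  1.76 -0.15  1.16  0.27] F [ 5.69 -0.89 -9.72] w 0.0106
shift tool [ 0.     -0.0836  0.182 ]  shift in goal axes [-0.     -0.0837  0.1819]  turn [-0.0003  0.0004 -0.    ]
rel hinge -0.1545 0.1879 r 0.2433 ang 49.13
```

Image and arm agree at about 49.2°. A small nudge, then settle.

Emit:
carry_out([
  [[0,0.0015,-0.001],[0,0,0],0],
  [[0,0.0015,-0.001],[0,0,0],0],
  [[0,0,0],[0,0,0],0],
  [[0,0,0],[0,0,0],0],
  [[0,0,0],[0,0,0],0],
  [[0,0,0],[0,0,0],0],
  [[0,0,0],[0,0,0],0],
  [[0,0,0],[0,0,0],0],
  [[0,0,0],[0,0,0],0],
  [[0,0,0],[0,0,0],0],
], newtons=40)

```text
t: 25.1
tool_pos: [0.5499, -0.0253, 0.2883]
ee_rot: [-2.038, -2.39, 0.001]
force: [4.7, -2.3, -9.0]
grip_width: 0.0104
```

Emit:
carry_out([
  [[0,0,0],[0,0,0],0],
  [[0,0,0],[0,0,0],0],
  [[0,0,0],[0,0,0],0],
  [[0,0,0],[0,0,0],0],
  [[0,0,0],[0,0,0],0],
  [[0,0,0],[0,0,0],0],
  [[0,0,0],[0,0,0],0],
  [[0,0,0],[0,0,0],0],
  [[0,0,0],[0,0,0],0],
  [[0,0,0],[0,0,0],0],
])

```text
t: 26.1
tool_pos: [0.5499, -0.0253, 0.2883]
ee_rot: [-2.038, -2.39, 0.001]
force: [4.5, -2.7, -9.2]
grip_width: 0.0104
```

Run:
```python
from h import *
goal([.4645,-.039,.104]);lid();print(abs(sense()["qd"]).max())
for n in ("scene","top"): cv2.imwrite(f"pics/{n}12.png",grab_frame(n)["color"])
a=cv2.imread("pics/top12.png")[125:180,215:320]
cv2.imwrite("pics/t12.png",cv2.resize(a,None,fx=7,fy=7,interpolation=cv2.INTER_CUBIC))
```

```text
t 26.1 pos [ 0.5499 -0.0253  0.2883] j [-0.49  0.27  0.55  1.75 -0.15  1.16  0.27] F [ 4.51 -2.67 -9.16] w 0.0104
shift tool [-0.     -0.0864  0.1844]  shift in goal axes [-1.000e-04 -8.650e-02  1.843e-01]  turn [-0.0007  0.0001 -0.    ]
rel hinge -0.1517 0.1903 r 0.2434 ang 49.99
0.002584585067219872
```

View pics/t12.png

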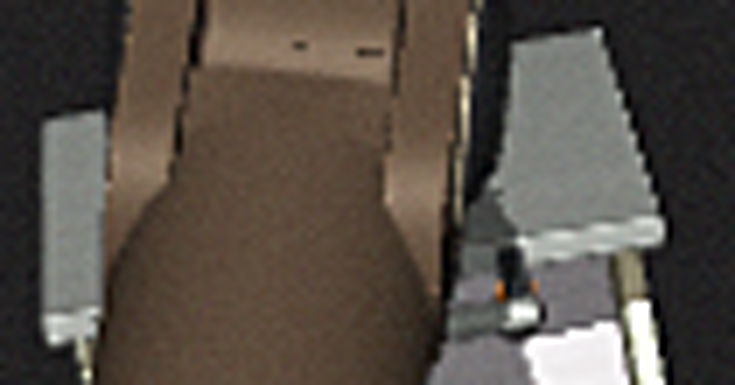

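View pics/scene12.png

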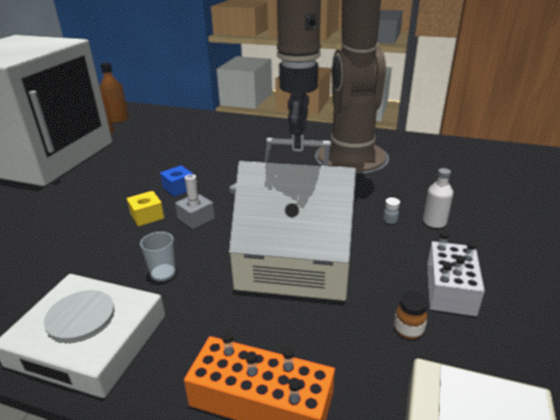

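The top view shows the lid's front corners moved about 1 px rearward, to right (309,155) and left (221,170), which fits about 50°. In the scene view the wand stands in its holder at (191,190), the other things are where they were, and the rod is in the gripper at (297,143). Handing in.

```bash
python3 -c "
from cell import *
print(close_job())"
```

```text
the job is handed in; nothing more can be done
None
```

I held the wand over the spot, stood it back in its holder and let go. I then raised the lid by its pull rod to about 50° and handed in while still gripping the rod. No verdict was reported.

- **Wand over the spot:** it was held upright for over 2 s with the lens about 4 cm above the spot. The sideways offset was within 1–2 mm by the measured arm position, and the picture agreed.
- **Wand back in its holder:** after release, its top was where a fully seated wand should be. It was still unchanged in the last scene picture.
- **Lid angle:** the arm position gave 50.0° at the end. The lid corners in the top view gave 49.2° before a final 0.8° nudge, and moved the right way after it. The scene camera looks almost along the lid's motion, so it could not give a useful angle.
- **Lid held steady:** the arm was still for the last second, with the fingers closed on the rod at 40 N. The other things on the bench looked unmoved.

**One disagreement:** the rod's measured distance from my estimated hinge came out about 5 mm too long (243 against 238 mm). My hinge estimate may be slightly off, or the rod may have slipped in the pads. The gripper is therefore also pulling the lid slightly outward, and the wrist reads about 10 N, more than the lid's weight alone would give.

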